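Take the left-hand cap off the fuel gas pillar

TASK

Unscrew the red cap from the fuel gas pillar - it has a left-hand thread, so it loosens clockwise - feeling for the moment it comes free and never forcing it against its thread or stops. Lift it off and set it down gently in the white tray, opening down, and let go. Leave the blue-capped pillar, the brown bottle and the beaker alone.

Things in the scene. Friction and masses are not known exactly. Their poses are not given: they have to be found in the camera images.
- fuel_pillar: Fixed bench gas pillar, grey metal, red ring; flange 64 mm wide. Origin: centre of its underside, z up. Shoulder at height 60 mm, above it a stub hidden by the cap (core 28 mm wide, two thread segments 39 mm wide, top at 103 mm). Where the segments begin differs each time and cannot be seen. A spring seal on the stub pushes the cap up: 10 N while screwed down, 4 N fully out.
- fuel_cap: Red ribbed round cap, dark nicks on top rim, 46 mm wide, 50 mm high, about 0.12 kg, takes a 50 N grip. Origin: centre of its open underside (63 mm above worktop at start), z up, on the pillar's axis. Free after 0.2 to 1.5 rad clockwise (seen from above), rising under 1 mm on the way; then the seal pushes it 3 to 4 mm up; after 0.3 rad more a hard stop. Counterclockwise a stop too. 45 mm of lift clears the stub.
- inert_pillar: Fixed bench gas pillar like the other, but with blue ring and plain blue cap; 64 mm wide at the flange, cap 46 mm wide with its top at 112 mm. Origin: centre of its underside. Not to be touched.
- parts_tray: Fixed open white tray, 120 x 120 x 18 mm, walls and floor 4 mm thick. Origin: centre of its underside, z up, x and y along its sides.
- bottle: Loose brown glass bottle with white cap, 43 mm wide, 123 mm high, standing behind the pillars. Origin: centre of its underside. Bystander.
- beaker: Loose clear beaker, 78 mm wide, 95 mm high, standing to the left behind the pillars. Origin: centre of its underside. Bystander.

How it is judged (in metres and radians):
On the way, in this order (a step that is already met when the one before it is completed fails the run):
1. the cap is lifted clear above the stub, opening down (z of fuel_cap in the frame of fuel_pillar above 0.11 m and angle between fuel_cap's own z axis and vertical below 0.4 rad), for 0.1 s.
2. the cap, still held by the fingers, is set down in the tray (no more than 8 mm above its floor) (x of fuel_cap in the frame of parts_tray between -0.04 and 0.04 m and y of fuel_cap in the frame of parts_tray between -0.04 and 0.04 m and z of fuel_cap in the frame of parts_tray below 0.012 m and contact force between the fingers and fuel_cap above 1 N), for 0.1 s.
At the end, for the whole second after the job is handed in: The red cap stands on the floor of the white tray (its whole base inside the walls), opening down, within 0.1 rad of upright, at rest and released (x of fuel_cap in the frame of parts_tray between -0.04 and 0.04 m and y of fuel_cap in the frame of parts_tray between -0.04 and 0.04 m and z of fuel_cap in the frame of parts_tray below 0.01 m and angle between fuel_cap's own z axis and vertical below 0.1 rad and linear speed of fuel_cap below 0.02 m/s); the robot touches nothing.
It fails at once if the cap is forced against its thread, stop or pillar (contact force between cap and fuel pillar over 45 N) (contact force between fuel_cap and fuel_pillar above 45 N).
It fails at once if the cap is driven hard into the tray (contact force over 100 N) (contact force between fuel_cap and parts_tray above 100 N).
It fails at once if the blue-capped pillar is touched with more than 5 N (contact force between inert_pillar and anything else above 5 N).
It fails at once if the brown bottle is moved by more than 20 mm (distance of bottle from where it was at the start of the episode above 0.02 m).
It fails at once if the beaker is moved by more than 20 mm (distance of beaker from where it was at the start of the episode above 0.02 m).
It also fails if it takes over 64 s, if anything falls off the work surface, if the arm or the gripper's body presses on something with over 40 N, if the wrist force passes 120 N, or if a joint passes its speed limit or range.

ROBOT

A 6-joint arm with a two-finger parallel gripper is mounted at the origin on a cart in front of the work surface, level with it; the furniture and walls round the work are solid. World frame = base frame: x ahead of the robot, y to its left, z up, the work surface at z = 0. Lengths are in m, angles in degrees, forces in N, time in s.
With the tool pointing down it reaches from about 0.4 to 0.825 m from the base axis. Payload 7 kg.
Tool frame: the origin (TCP) lies midway between the tips of the shut fingers; the grasp point (between the pads) lies r.grasp_offset behind it (r.grasp_offset is the distance from the TCP to the grasp point, in m); z points along the fingers, y is the direction in which the jaws open and shut (so a half turn about z gives the same grasp; the last joint's range is limited). The gripper opens to 88 mm and grips with 3 to 60 N. Pads are 19 mm wide; open, the fingers measure 130 mm over their backs; the gripper's body (78 mm by 193 mm) begins 47 mm behind the grasp point.
Start: joints at [85.72, 20.546, 0.682, 0, -70.136, -16.507], TCP at [0.24, 0.631, 0.227] pointing down, gripper open.
Joint ranges: [-176.03, 176.03], [-82.01, 121.73], [-58.28, 71.71], [-173.87, 95.51], [-174.79, -0.11], [-173.66, 173.66]. Speed limits (degrees/s): [136.94, 136.94, 172.46, 180, 180, 180].

INTERFACE

Orientations are given as [roll, pitch, yaw] about the fixed x, y, z axes, in that order (R = Rz(yaw) Ry(pitch) Rx(roll)).
In Python, from plant import status, imaging, r gives the robot as it stands.
- The arm moves only by the tool apply_moves, never from a script. Its argument "moves" is a list of rows, each a list of 6 numbers: the shift along the tool's x, y, z in units of 200 mm (1.0 is 200 mm), then the turn, a rotation vector about the tool's x, y, z in units of 90 degrees (1.0 is 90 degrees). In form: [[tx, ty, tz, rx, ry, rz], ...]. A call has 1 to 12 rows; each row is the pose to reach, as a shift and turn from the pose measured when the call began, along the tool's axes at that moment; what a row does not reach only later rows make up. A row lasts 1/8 s, in which the tool goes at most 62.5 mm and 10.7 degrees, less where a joint would pass 70% of its speed; a pose out of reach is approached as far as the arm can. A call with a number of a shift or a turn outside -1 to 1 is refused whole. A call with a gripper value outside its range is refused whole. "hand" is the closure, from -1 (fully open) to 1 (shut), set as the call begins (left out, the last holds). The fingers move at their own pace and stop on an object; "grip_force" is the grip in N (left out, the last holds). Time passes only in rows, so rows that repeat a pose let the fingers close. It gives the time, the measured TCP pose, the force and the opening at its end, in the units of the state.
- status.get_state(): the state, without advancing time (a new reading comes with each control period).
- imaging.capture(name): name is "scene" or "top" or "wrist"; returns (picture, depth): 480x640x3 uint8, blue, green, red; 480x640 float32, m along the optical axis (not along the pixel's ray), 0 where there is no reading.
- imaging.camera_info(name): a dict with "fx", "fy", "cx", "cy" (pixels), "T" (4x4, takes a point from camera to world coordinates). Camera axes: x right, y up, looking along -z (the intrinsics and any distortion apply to the point x, -y, -z); pixel columns grow to the right and rows downward; lengths in m; the calibration is good to about 2 mm. A picture is of the moment at which its call begins: read the wrist's pose just before it. camera_info takes no time and is no camera call; for the wrist camera it gives the pose at the moment of the call.
- r.close_job(): hands the job in, once; it reports no verdict.
The state is a dict: "time_s": time; "joints": joint angles; "qd": joint speeds; "joint_torque": joint torques, N m; "tcp_pos": TCP position; "eef_rot": TCP orientation; "contact_force": force on the tool from outside, world axes, zero at the start; "moment": the same for the moment, N m; "gripper_width": finger opening in m.
Only numpy, scipy, OpenCV 4.12 (cv2) and the standard library are available. Lean on these libraries where they do the work, as an engineer would, in place of code of your own. Each camera call takes 0.05 s, during which the arm holds its last target.

## Working session

There is one attempt and no reset: what is moved stays moved. The work goes in short steps, Python scripts to look and compute and a tool call to move; the robot and the scene stay as the last step left them, time stands still between calls to the robot, and variables do not carry over. Pictures are saved under pics/ and viewed, and the job is handed in when it is done.

Besides the shell and the picture viewer there is one more tool, called by a JSON object that holds its "fn" and its "kwargs". apply_moves: Moves the arm, as the interface text tells. Its arguments: {"type":"object","properties":{"moves":{"type":"array","items":{"type":"array","items":{"type":"number"}}},"hand":{"type":"number"},"grip_force":{"type":"number"}},"required":["moves"]}

```bash
mkdir -p pics; ls
python3 - <<'E'
from plant import status, imaging, r
import cv2, numpy as np
print(status.get_state(), r.grasp_offset)
for n in ["scene","top"]:
    p,d=imaging.capture(n); cv2.imwrite(f"pics/{n}1.png",p); np.save(f"pics/{n}1.npy",d)
    print(n,imaging.camera_info(n))
E
```

```text
pics
{'time_s': 0.0, 'joints': array([ 8.57213473e+01,  2.05926677e+01,  6.33792467e-01, -2.03877656e-02,
       -7.01367831e+01, -1.65076755e+01]), 'qd': array([ 0.09328917, -0.05051426, -0.11903435, -0.03655041,  0.01102423,
       -0.08271482]), 'joint_torque': array([-9.27269211e-04, -5.82720459e+01,  2.93044746e+01,  6.99720070e+00,
        7.10932160e-03, -1.53370070e-04]), 'tcp_pos': array([0.23938749, 0.63059405, 0.22560809]), 'eef_rot': array([ 1.79902838e+02, -8.80769586e-03, -2.07932640e+01]), 'contact_force': array([-0.57353689,  0.05381969,  0.04534843]), 'moment': array([-0.03369361, -0.03467819,  0.00841058]), 'gripper_width': 0.08721004036681183} 0.0188
scene {'fx': 555.682396259707, 'fy': 555.682396259707, 'cx': 319.7506583490691, 'cy': 244.04073848278392, 'T': array([[ 0.45440428,  0.55371193, -0.69779643,  0.03599863],
       [-0.89053743,  0.30122974, -0.34088669, -0.09108831],
       [ 0.02144401,  0.7763142 ,  0.62998128,  0.59907252],
       [ 0.        ,  0.        ,  0.        ,  1.        ]])}
top {'fx': 456.7150098627325, 'fy': 456.7150098627325, 'cx': 318.92821583124316, 'cy': 238.53968758983518, 'T': array([[-0.0032569 ,  0.98783713, -0.15545804,  0.51486956],
       [-0.99986128, -0.00575627, -0.01562996,  0.21115795],
       [-0.01633472,  0.15538556,  0.98771884,  0.9216134 ],
       [ 0.        ,  0.        ,  0.        ,  1.        ]])}
```

View pics/scene1.png

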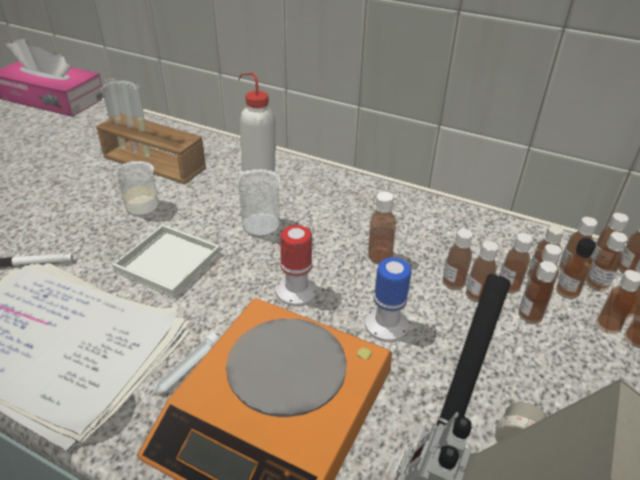

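View pics/top1.png

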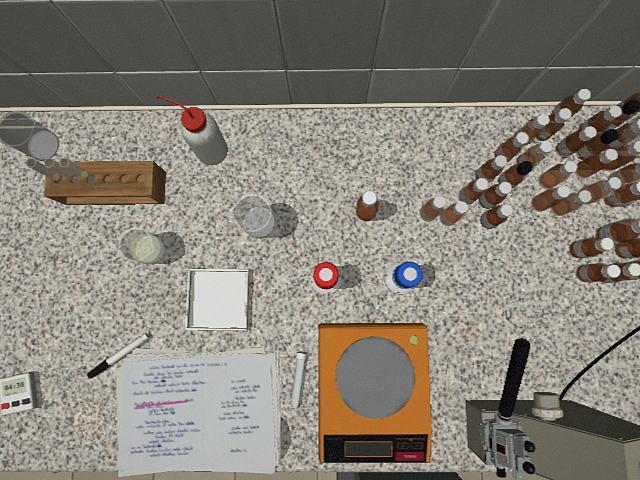

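```bash
cat > h.py <<'E'
import numpy as np, cv2
from plant import status, imaging, r
def cloud(n,d,ci=None):
    ci=ci or imaging.camera_info(n); h,w=d.shape
    u,v=np.meshgrid(np.arange(w),np.arange(h))
    P=np.stack([(u-ci['cx'])/ci['fx']*d,-(v-ci['cy'])/ci['fy']*d,-d],-1)
    W=P@ci['T'][:3,:3].T+ci['T'][:3,3]; W[d<=0]=np.nan
    return W
def circ(P):
    A=np.c_[2*P,np.ones(len(P))]; s=np.linalg.lstsq(A,(P**2).sum(1),rcond=None)[0]
    return s[:2],np.sqrt(s[2]+s[0]**2+s[1]**2)
E
python3 - <<'E'
from h import *
for n in ["top","scene"]:
    p=cv2.imread(f"pics/{n}1.png");d=np.load(f"pics/{n}1.npy");W=cloud(n,d)
    hsv=cv2.cvtColor(p,cv2.COLOR_BGR2HSV)
    H,S,V=cv2.split(hsv)
    z=W[...,2]; X=W[...,0];Y=W[...,1]
    box=(X>.45)&(X<.85)&(Y>-.1)&(Y<.6)
    print(n,"table z",np.nanmedian(z[(X>.5)&(X<.75)&(Y>0)&(Y<.5)]))
    for nm,m in dict(red=((H<8)|(H>172))&(S>150)&(V>80),blue=(H>105)&(H<125)&(S>150)).items():
        m=m&box&(z>.06)
        k,l,st,_=cv2.connectedComponentsWithStats(m.astype(np.uint8))
        for i in range(1,k):
            if st[i,4]<60: continue
            q=W[l==i]; t=q[q[:,2]>np.nanpercentile(q[:,2],98)-.004]
            print(nm,st[i],q.min(0),q.max(0),"top mid",(t.min(0)+t.max(0))/2)
    # everything above 0.1 in cap region
    m=box&(z>.098)&(z<.135)
    k,l,st,_=cv2.connectedComponentsWithStats(m.astype(np.uint8))
    for i in range(1,k):
        if st[i,4]<40: continue
        q=W[l==i]; print("hi",st[i],q.min(0),q.max(0),(q.min(0)+q.max(0))[:2]/2)
    # tray
    m=((S<40)&(V>150)&(X>.55)&(X<.75)&(Y>.28)&(Y<.5)&(z>.0)&(z<.03)).astype(np.uint8)
    m=cv2.morphologyEx(m,cv2.MORPH_OPEN,np.ones((3,3)))
    wall=(z>.013)&(z<.024)&(X>.5)&(X<.8)&(Y>.25)&(Y<.5)
    k,l,st,_=cv2.connectedComponentsWithStats(wall.astype(np.uint8))
    for i in range(1,k):
        if st[i,4]<40: continue
        q=W[l==i]; print("wall",st[i],q.min(0),q.max(0),(q.min(0)+q.max(0))[:2]/2,cv2.minAreaRect(q[:,:2].astype(np.float32)))
E
```

```text
top table z 0.00038088875430630775
red [181 117  24  14 204] [0.83000219 0.4249824  0.15370216] [0.84996787 0.46557103 0.17080096] top mid [0.83998503 0.44527671 0.16655217]
red [314 262  24  27 340] [0.55547141 0.1913997  0.0703062 ] [0.60036061 0.23294333 0.11784457] top mid [0.57862644 0.21251164 0.11495832]
blue [393 262  29  26 408] [0.55578286 0.0427523  0.06582285] [0.59964879 0.08752516 0.11673125] top mid [0.578073   0.06496157 0.11359934]
hi [181 125  38  25 538] [0.81660197 0.4139263  0.09805291] [0.84999947 0.47959442 0.13499296] [0.83330072 0.44676036]
hi [475 178  13  12 116] [ 0.73463429 -0.08691347  0.09807815] [ 0.75616506 -0.06477088  0.10496487] [ 0.74539967 -0.07584217]
hi [362 191  15  16 191] [0.70253963 0.12091283 0.10183537] [0.72720659 0.14614606 0.12508308] [0.71487311 0.13352945]
hi [433 196  13  12 122] [ 0.70101104 -0.00726877  0.09801216] [0.72227609 0.01489355 0.10402819] [0.71164357 0.00381239]
hi [455 201  13  13 116] [ 0.69023473 -0.04714157  0.09809138] [ 0.71228783 -0.02534472  0.10404453] [ 0.70126128 -0.03624315]
hi [396 261  26  26 529] [0.55684
[... 1491 characters left out ...]
hi [482 241  17  12 152] [ 0.68729213 -0.0491096   0.09800038] [ 0.710521   -0.02625728  0.10396455] [ 0.69890657 -0.03768344]
hi [376 258  35  30 818] [0.55404678 0.03982646 0.09804255] [0.59859929 0.08609929 0.11451012] [0.57632304 0.06296288]
wall [241 216  39  17 196] [0.65912092 0.31371189 0.01300527] [0.70880213 0.37295245 0.02391636] [0.68396153 0.34333217] ((0.6772280335426331, 0.33693280816078186), (0.03044143132865429, 0.06662681698799133), 34.99431610107422)
wall [122 225  98  58 591] [0.50016027 0.36480447 0.01302664] [0.5986588  0.48893118 0.02082398] [0.54940953 0.42686783] ((0.5494639277458191, 0.4268858730792999), (0.12400704622268677, 0.09840928763151169), 89.89834594726562)
```

```bash
cat >> h.py <<'E'
from scipy.spatial.transform import Rotation as Ro
def delta(target,yaw=None):
    s=status.get_state(); R=Ro.from_euler('xyz',s['eef_rot'],degrees=True)
    y=s['eef_rot'][2] if yaw is None else yaw
    Rt=Ro.from_euler('xyz',[180,0,y],degrees=True)
    t=R.inv().apply(np.array(target)-s['tcp_pos'])/.2
    w=(R.inv()*Rt).as_rotvec(degrees=True)/90
    return np.round(np.r_[t,w],4)
E
python3 - <<'E'
from h import *
for n in ["top","scene"]:
    p=cv2.imread(f"pics/{n}1.png");d=np.load(f"pics/{n}1.npy");W=cloud(n,d)
    z=W[...,2]; X=W[...,0];Y=W[...,1]
    wall=(z>.012)&(z<.024)&(X>.4)&(X<.65)&(Y>.33)&(Y<.52)
    k,l,st,_=cv2.connectedComponentsWithStats(wall.astype(np.uint8))
    for i in range(1,k):
        if st[i,4]<40: continue
        q=W[l==i]; print("wall",st[i],q.min(0),q.max(0),cv2.minAreaRect(q[:,:2].astype(np.float32)))
    m=(X>.52)&(X<.56)&(Y>.41)&(Y<.45); print(np.nanmedian(z[m]))
print(delta([.49,.30,.22],-20.8),delta([.577,.2125,.2],-20.8))
E
```

```text
wall [185 269  64  62 551] [0.47754593 0.36758193 0.01205162] [0.5974594  0.48927496 0.02233467] ((0.5378945469856262, 0.42862847447395325), (0.1210915744304657, 0.11968733370304108), 89.31583404541016)
wall [ 167  347   99   25 1214] [0.40001941 0.33000119 0.01200977] [0.44574965 0.51994926 0.02393184] ((0.4222698211669922, 0.4251158833503723), (0.04564984142780304, 0.18995647132396698), 0.4183240830898285)
0.00397306293767502
wall [ 112  225  108   69 1011] [0.4759593  0.36480447 0.01200942] [0.5986588  0.48893118 0.02082398] ((0.5374956130981445, 0.4271377623081207), (0.12329641729593277, 0.12245931476354599), 89.30130004882812)
wall [  59  280  117   54 1725] [0.40001504 0.3300411  0.01200105] [0.44733879 0.51964661 0.02391197] ((0.42243465781211853, 0.4248940348625183), (0.04722725972533226, 0.18960019946098328), 0.8870105147361755)
0.004242786791386455
[ 1.7581e+00  1.1006e+00  3.0500e-02  1.0000e-03 -1.0000e-04  1.0000e-04] [ 2.3201e+00  1.3550e+00  1.3090e-01  1.0000e-03 -1.0000e-04  1.0000e-04]
```

{"fn": "apply_moves", "kwargs": {"moves": [[0.25, 0.14, 0, 0, 0, 0], [0.5, 0.28, 0, 0, 0, 0], [0.75, 0.43, 0, 0, 0, 0], [1, 0.58, 0, 0, 0, 0]], "hand": -1}}

```text
time_s: 0.6
tcp_pos: [0.3859, 0.4495, 0.2256]
eef_rot: [179.9, -0.0, -20.8]
contact_force: [0.2, 0.7, -0.5]
gripper_width: 0.0877
```

{"fn": "apply_moves", "kwargs": {"moves": [[0.25, 0.14, 0, 0, 0, 0], [0.5, 0.28, 0, 0, 0, 0], [0.75, 0.43, 0, 0, 0, 0], [0.95, 0.55, 0, 0, 0, 0]]}}

```text
time_s: 1.1
tcp_pos: [0.5255, 0.2773, 0.2256]
eef_rot: [179.9, 0.0, -20.8]
contact_force: [2.0, 0.7, 0.6]
gripper_width: 0.0876
```

Run:
```python
from h import *
print(delta([.577,.2125,.2],-20.8),status.get_state())
```

```text
[ 3.559e-01  2.108e-01  1.286e-01  1.600e-03  1.000e-04 -1.000e-04] {'time_s': 1.1, 'joints': array([ 4.66806223e+01,  1.30992461e+01, -9.91256304e+00,  4.76737786e-02,
       -6.71230765e+01,  2.24878852e+01]), 'qd': array([-36.91349681,   5.13324331,   6.71729901,   0.13877616,
        -1.57390873,  36.87498946]), 'joint_torque': array([ 3.37189838e+00, -4.91132140e+01,  2.77991867e+01,  6.76300362e+00,
       -1.87744905e-02, -9.59735513e-01]), 'tcp_pos': array([0.52547699, 0.27725703, 0.22562188]), 'eef_rot': array([ 1.79858581e+02,  1.10513239e-02, -2.08129211e+01]), 'contact_force': array([2.01005176, 0.73206381, 0.60217803]), 'moment': array([ 0.12162274, -0.04076069, -0.00301581]), 'gripper_width': 0.08763177454771953}
```

{"fn": "apply_moves", "kwargs": {"moves": [[0.2, 0.12, 0.06, 0, 0, 0], [0.355, 0.21, 0.13, 0, 0, 0], [0.355, 0.21, 0.13, 0, 0, 0], [0.355, 0.21, 0.13, 0, 0, 0]]}}

```text
time_s: 1.6
tcp_pos: [0.5768, 0.2127, 0.1995]
eef_rot: [179.8, 0.0, -20.8]
contact_force: [0.1, 0.7, -0.0]
gripper_width: 0.0878
```

Run:
```python
from h import *
s=status.get_state(); ci=imaging.camera_info("wrist")
p,d=imaging.capture("wrist"); cv2.imwrite("pics/wrist1.png",p); np.save("pics/wrist1.npy",d)
print(s,ci)
W=cloud("wrist",d,ci); H,S,V=cv2.split(cv2.cvtColor(p,cv2.COLOR_BGR2HSV))
z=W[...,2]
m=(z>.108)&(z<.12)
k,l,st,_=cv2.connectedComponentsWithStats(m.astype(np.uint8))
for i in range(1,k):
    if st[i,4]<200: continue
    q=W[l==i]; c=cv2.findContours((l==i).astype(np.uint8),0,1)[0][0][:,0]
    print(st[i],q.min(0),q.max(0),(q.min(0)+q.max(0))/2,np.median(q,0),circ(W[c[:,1],c[:,0],:2]))
```

```text
{'time_s': 1.6, 'joints': array([ 3.84586184e+01,  1.60621739e+01, -9.43631358e+00,  6.35152097e-02,
       -6.46549600e+01,  3.06691072e+01]), 'qd': array([ 1.11455959, -0.73046458,  0.23717332,  0.10132962,  0.02037583,
        0.01875165]), 'joint_torque': array([-8.99217278e-01, -5.01822853e+01,  2.78703064e+01,  6.63575917e+00,
        5.35436498e-02,  2.63138185e-02]), 'tcp_pos': array([0.57681048, 0.21271516, 0.19949331]), 'eef_rot': array([ 1.79838762e+02,  2.89673127e-02, -2.08450495e+01]), 'contact_force': array([ 0.06077039,  0.67146593, -0.03195781]), 'moment': array([ 0.03056283,  0.03109758, -0.02863896]), 'gripper_width': 0.08784859113666194} {'fx': 355.77467733966887, 'fy': 355.77467733966887, 'cx': 313.1362964024635, 'cy': 239.5097351167455, 'T': array([[-0.35490723,  0.89211539,  0.27959075,  0.65282041],
       [-0.9348987 , -0.33939846, -0.10379355,  0.18422901],
       [ 0.00229684, -0.29822611,  0.95449249,  0.35797418],
       [ 0.        ,  0.        ,  0.        ,  1.        ]])}
[340   0  36  12 208] [0.70611633 0.12237551 0.10804558] [0.71630439 0.1420881  0.1199839 ] [0.71121036 0.1322318  0.11401474] [0.70804681 0.13506399 0.11375592] (array([0.71947576, 0.1294027 ]), np.float64(0.012979611139764976))
[ 482  134   67   66 3409] [0.55713828 0.0398778  0.10801849] [0.60183224 0.0851173  0.11529774] [0.57948526 0.06249755 0.11165811] [0.58086473 0.06403839 0.11220726] (array([0.57978493, 0.06323921]), np.float64(0.021808935706731584))
[ 283  210   62   63 2922] [0.55676217 0.18815954 0.10801198] [0.60160399 0.23469642 0.11634313] [0.57918308 0.21142798 0.11217756] [0.58064815 0.21080705 0.11393854] (array([0.57940293, 0.21129273]), np.float64(0.022206240310867445))
```

View pics/wrist1.png

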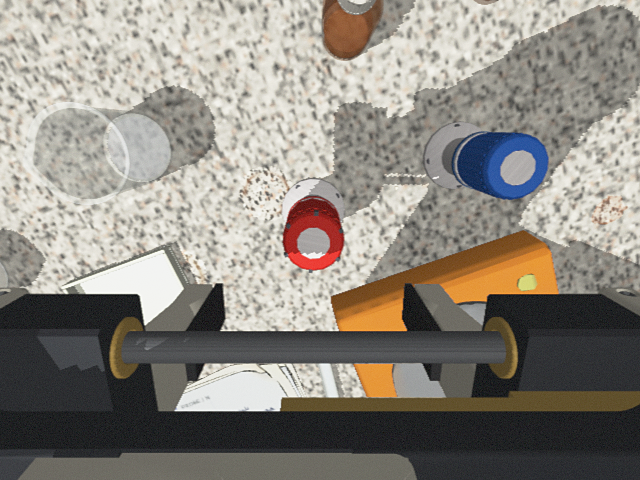

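Run:
```python
from h import *
print(delta([.5785,.2118,.081],-20.8))
```

```text
[1.100e-02 1.900e-03 5.943e-01 1.500e-03 1.000e-04 1.000e-04]
```

{"fn": "apply_moves", "kwargs": {"moves": [[0.01, 0.002, 0.15, 0.0015, 0, 0], [0.011, 0.002, 0.35, 0.0015, 0, 0], [0.011, 0.002, 0.5, 0.0015, 0, 0], [0.011, 0.002, 0.594, 0.0015, 0, 0], [0.011, 0.002, 0.594, 0.0015, 0, 0]]}}

```text
time_s: 2.28
tcp_pos: [0.5774, 0.2123, 0.0801]
eef_rot: [179.9, 0.1, -20.7]
contact_force: [0.6, 0.4, 0.1]
gripper_width: 0.0878
```

```bash
cat > st.py <<'E'
from h import *
s=status.get_state()
print('t',s['time_s'],'tcp',s['tcp_pos'].round(5),'rot',s['eef_rot'].round(2),'F',s['contact_force'].round(2),'M',s['moment'].round(3),'w',round(s['gripper_width'],4),'j6',s['joints'][5].round(1))
E=Ro.from_euler('xyz',s['eef_rot'],degrees=True).inv().apply(s['contact_force'])
print('Ftool',E.round(2))
E
python3 st.py
```

```text
t 2.275 tcp [0.57737 0.21233 0.08014] rot [ 1.799e+02  8.000e-02 -2.071e+01] F [0.62 0.35 0.09] M [0.018 0.012 0.017] w 0.0878 j6 31.0
Ftool [ 0.45 -0.55 -0.09]
```

{"fn": "apply_moves", "kwargs": {"moves": [[0.004, 0, -0.004, 0, 0, 0], [0.004, 0, -0.004, 0, 0, 0], [0.004, 0, -0.004, 0, 0, 0], [0.004, 0, -0.004, 0, 0, 0], [0.004, 0, -0.004, 0, 0, 0], [0.004, 0, -0.004, 0, 0, 0]], "hand": 1, "grip_force": 5}}

```text
time_s: 3.02
tcp_pos: [0.5782, 0.212, 0.0811]
eef_rot: [179.9, 0.1, -20.7]
contact_force: [-0.2, 0.3, 2.3]
gripper_width: 0.0468
```

```bash
python3 st.py
```

```text
t 3.025 tcp [0.57819 0.21201 0.08112] rot [ 1.799e+02  8.000e-02 -2.071e+01] F [-0.16  0.32  2.33] M [-0.096  0.233 -0.001] w 0.0468 j6 31.0
Ftool [-0.26 -0.24 -2.33]
```

{"fn": "apply_moves", "kwargs": {"moves": [[0, 0, 0, 0, 0, 0], [0, 0, 0, 0, 0, 0], [0, 0, 0, 0, 0, -0.11], [0, 0, 0, 0, 0, -0.22], [0, 0, 0, 0, 0, -0.33], [0, 0, 0, 0, 0, -0.44], [0, 0, 0, 0, 0, -0.55], [0, 0, 0, 0, 0, -0.66], [0, 0, 0, 0, 0, -0.77], [0, 0, 0, 0, 0, -0.88], [0, 0, 0, 0, 0, -0.99], [0, 0, 0, 0, 0, -1]], "hand": -0.4}}

```text
time_s: 4.53
tcp_pos: [0.5781, 0.212, 0.081]
eef_rot: [-179.9, 0.1, 69.3]
contact_force: [-0.5, 0.4, -0.4]
gripper_width: 0.0611
```

```bash
python3 st.py; python3 -c "
from h import *
print(delta([.5785,.2120,.081]))"
```

```text
t 4.525 tcp [0.57815 0.21195 0.08098] rot [-1.7992e+02  1.1000e-01  6.9260e+01] F [-0.51  0.4  -0.36] M [-0.108 -0.15  -0.013] w 0.0611 j6 121.0
Ftool [ 0.19 -0.62  0.36]
[ 0.0009  0.0016 -0.0001 -0.0009  0.0012 -0.    ]
```

{"fn": "apply_moves", "kwargs": {"moves": [[0, 0, 0, 0, 0, 0], [0, 0, 0, 0, 0, 0], [0, 0, 0, 0, 0, 0], [0, 0, 0, 0, 0, 0]], "hand": 1, "grip_force": 5}}

```text
time_s: 5.03
tcp_pos: [0.5787, 0.2118, 0.0811]
eef_rot: [-180.0, 0.1, 69.2]
contact_force: [4.9, -1.5, -2.3]
gripper_width: 0.0468
```

```bash
python3 st.py
```

```text
t 5.025 tcp [0.5787  0.21182 0.08108] rot [-1.7996e+02  9.0000e-02  6.9220e+01] F [ 4.88 -1.47 -2.3 ] M [-1.003 -1.854 -0.027] w 0.0468 j6 121.0
Ftool [0.36 5.09 2.3 ]
```

{"fn": "apply_moves", "kwargs": {"moves": [[0, 0.005, 0, 0, 0, 0], [0, 0.005, 0, 0, 0, 0], [0, 0.005, 0, 0, 0, 0]]}}

```text
time_s: 5.4
tcp_pos: [0.5789, 0.2117, 0.081]
eef_rot: [-179.9, 0.1, 69.2]
contact_force: [-3.8, 2.1, 1.1]
gripper_width: 0.0466
```

```bash
python3 st.py
```

```text
t 5.4 tcp [0.5789  0.21167 0.08096] rot [-1.799e+02  1.100e-01  6.921e+01] F [-3.78  2.1   1.15] M [0.868 1.565 0.002] w 0.0466 j6 121.0
Ftool [ 0.62 -4.28 -1.14]
```

{"fn": "apply_moves", "kwargs": {"moves": [[0, 0, 0, 0, 0, 0], [0, 0, 0, 0, 0, 0], [0, 0, 0, 0, 0, 0]], "grip_force": 18}}

```text
time_s: 5.78
tcp_pos: [0.5789, 0.2117, 0.081]
eef_rot: [-179.9, 0.1, 69.2]
contact_force: [-2.9, 1.2, 1.7]
gripper_width: 0.046
```

```bash
python3 st.py
```

```text
t 5.775 tcp [0.5789  0.21174 0.08101] rot [-1.799e+02  1.000e-01  6.921e+01] F [-2.87  1.18  1.69] M [ 0.559  0.922 -0.034] w 0.046 j6 121.0
Ftool [ 0.08 -3.11 -1.69]
```

{"fn": "apply_moves", "kwargs": {"moves": [[0, 0, 0, 0, 0, 0.03], [0, 0, 0, 0, 0, 0.04], [0, 0, 0, 0, 0, 0.04]]}}

```text
time_s: 6.15
tcp_pos: [0.579, 0.2117, 0.081]
eef_rot: [-179.9, 0.1, 65.6]
contact_force: [-1.2, 1.9, 0.0]
gripper_width: 0.046
```

```bash
python3 st.py
```

```text
t 6.15 tcp [0.57904 0.21175 0.08101] rot [-1.7992e+02  1.0000e-01  6.5650e+01] F [-1.19  1.92  0.02] M [0.411 0.441 0.051] w 0.046 j6 117.5
Ftool [ 1.25 -1.88 -0.01]
```

{"fn": "apply_moves", "kwargs": {"moves": [[0, 0, 0, 0, 0, 0.03], [0, 0, 0, 0, 0, 0.06], [0, 0, 0, 0, 0, 0.06]]}}

```text
time_s: 6.52
tcp_pos: [0.5793, 0.2118, 0.0811]
eef_rot: [-179.9, 0.1, 60.3]
contact_force: [-1.6, 0.5, 1.1]
gripper_width: 0.0459
```

```bash
python3 st.py
python3 - <<'E'
from h import *
p,d=imaging.capture("wrist"); cv2.imwrite("pics/wrist2.png",p)
E
```

```text
t 6.525 tcp [0.57926 0.21175 0.08106] rot [-1.7994e+02  1.0000e-01  6.0290e+01] F [-1.58  0.53  1.11] M [0.324 0.221 0.019] w 0.0459 j6 112.1
Ftool [-0.33 -1.63 -1.11]
```

View pics/wrist2.png

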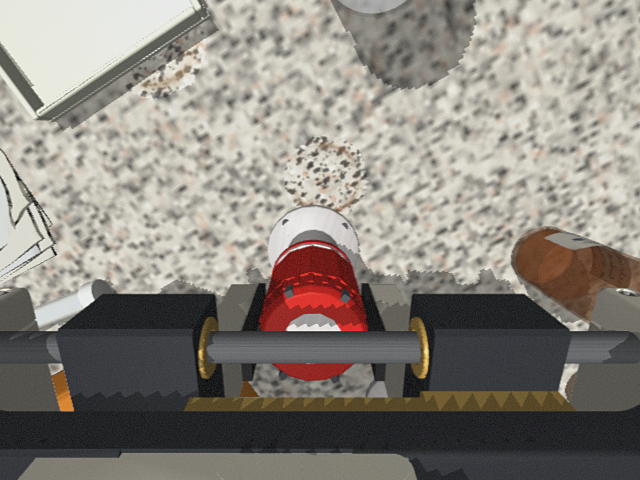

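Cap is held between the pads, with two nicks visible on its rim at about (289,292) and (345,298); they serve as slip references.

{"fn": "apply_moves", "kwargs": {"moves": [[0, 0, 0, 0, 0, 0.03], [0, 0, 0, 0, 0, 0.06], [0, 0, 0, 0, 0, 0.06]]}}

```text
time_s: 6.95
tcp_pos: [0.5794, 0.2117, 0.0811]
eef_rot: [-180.0, 0.1, 55.0]
contact_force: [-0.3, 0.5, 1.0]
gripper_width: 0.0462
```

```bash
python3 st.py
python3 - <<'E'
from h import *
p,d=imaging.capture("wrist"); cv2.imwrite("pics/wrist3.png",np.hstack([cv2.imread("pics/wrist2.png")[220:390,240:390],p[220:390,240:390]]).repeat(2,0).repeat(2,1))
E
```

```text
t 6.95 tcp [0.57943 0.21175 0.08114] rot [-1.7996e+02  9.0000e-02  5.5000e+01] F [-0.26  0.52  0.97] M [ 0.193  0.149 -0.   ] w 0.0462 j6 106.8
Ftool [ 0.27 -0.51 -0.97]
```

View pics/wrist3.png

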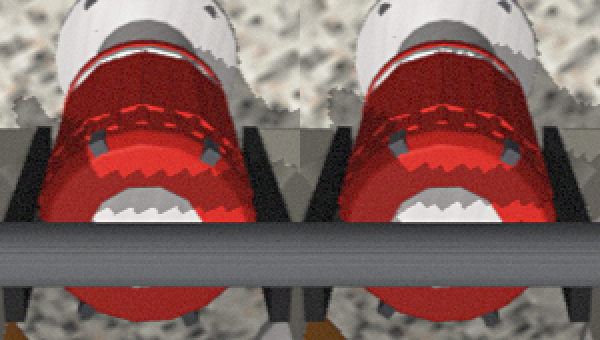

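The nicks stay put relative to the gripper, so the cap is turning with it. Lateral forces are small. I'll continue.

{"fn": "apply_moves", "kwargs": {"moves": [[0, 0, 0, 0, 0, 0.03], [0, 0, 0, 0, 0, 0.06], [0, 0, 0, 0, 0, 0.06]]}}

```text
time_s: 7.38
tcp_pos: [0.5795, 0.2117, 0.0812]
eef_rot: [-180.0, 0.1, 49.7]
contact_force: [-1.1, -0.4, 1.3]
gripper_width: 0.0459
```

```bash
python3 st.py
```

```text
t 7.375 tcp [0.57954 0.21168 0.08122] rot [-1.7998e+02  9.0000e-02  4.9720e+01] F [-1.06 -0.37  1.26] M [0.065 0.132 0.064] w 0.0459 j6 101.5
Ftool [-0.97 -0.57 -1.25]
```

{"fn": "apply_moves", "kwargs": {"moves": [[0, 0, 0, 0, 0, 0.03], [0, 0, 0, 0, 0, 0.06], [0, 0, 0, 0, 0, 0.06]]}}

```text
time_s: 7.75
tcp_pos: [0.5797, 0.2117, 0.0815]
eef_rot: [180.0, 0.1, 44.4]
contact_force: [-1.3, 0.4, 3.9]
gripper_width: 0.0464
```

```bash
python3 st.py
```

```text
t 7.75 tcp [0.57974 0.21168 0.08152] rot [1.800e+02 7.000e-02 4.443e+01] F [-1.33  0.45  3.87] M [ 0.017  0.348 -0.006] w 0.0464 j6 96.2
Ftool [-0.64 -1.25 -3.87]
```

Fz jumped to about +4 N, so the cap may be free. I'll test with a small lift.

{"fn": "apply_moves", "kwargs": {"moves": [[0, 0, -0.005, 0, 0, 0], [0, 0, -0.005, 0, 0, 0], [0, 0, -0.005, 0, 0, 0]]}}

```text
time_s: 8.12
tcp_pos: [0.5796, 0.2116, 0.0822]
eef_rot: [-180.0, 0.1, 44.5]
contact_force: [0.4, 0.7, -3.6]
gripper_width: 0.046
```

```bash
python3 st.py
```

```text
t 8.125 tcp [0.57964 0.21165 0.08221] rot [-1.800e+02  9.000e-02  4.445e+01] F [ 0.43  0.66 -3.57] M [ 0.271 -0.366 -0.061] w 0.046 j6 96.3
Ftool [ 0.77 -0.17  3.57]
```

Still held by the thread (Fz −3.6 N, rise stopped). I'll relax and keep turning.

{"fn": "apply_moves", "kwargs": {"moves": [[0, 0, 0, 0, 0, 0.03], [0, 0, 0, 0, 0, 0.06], [0, 0, 0, 0, 0, 0.06]]}}

```text
time_s: 8.5
tcp_pos: [0.58, 0.2116, 0.0831]
eef_rot: [180.0, 0.0, 39.1]
contact_force: [-0.8, -0.6, 5.6]
gripper_width: 0.0461
```

```bash
python3 st.py
```

```text
t 8.5 tcp [0.58    0.21164 0.08311] rot [1.7997e+02 5.0000e-02 3.9060e+01] F [-0.83 -0.57  5.59] M [-0.245  0.385 -0.015] w 0.0461 j6 90.9
Ftool [-1.   -0.08 -5.59]
```

{"fn": "apply_moves", "kwargs": {"moves": [[0, 0, 0, 0, 0, 0.03], [0, 0, 0, 0, 0, 0.06], [0, 0, 0, 0, 0, 0.06]]}}

```text
time_s: 8.88
tcp_pos: [0.5802, 0.2116, 0.0836]
eef_rot: [179.9, 0.0, 33.7]
contact_force: [-0.6, -2.1, 4.3]
gripper_width: 0.0461
```

```bash
python3 st.py
```

```text
t 8.875 tcp [0.58024 0.21158 0.08365] rot [1.7994e+02 1.0000e-02 3.3720e+01] F [-0.57 -2.09  4.3 ] M [-0.339  0.229 -0.008] w 0.0461 j6 85.5
Ftool [-1.64  1.43 -4.3 ]
```

Now Fz is steadily +4–6 N and the cap has risen 2.6 mm, so it looks free. I'll stop turning and lift gently.

{"fn": "apply_moves", "kwargs": {"moves": [[0, 0, -0.006, 0, 0, 0], [0, 0, -0.01, 0, 0, 0], [0, 0, -0.01, 0, 0, 0]]}}

```text
time_s: 9.25
tcp_pos: [0.58, 0.2115, 0.0853]
eef_rot: [179.9, 0.0, 33.7]
contact_force: [-0.8, -0.2, -0.8]
gripper_width: 0.0462
```

```bash
python3 st.py
```

```text
t 9.25 tcp [0.58001 0.2115  0.08532] rot [1.7995e+02 5.0000e-02 3.3730e+01] F [-0.78 -0.18 -0.76] M [-0.082 -0.038 -0.033] w 0.0462 j6 85.5
Ftool [-0.75 -0.28  0.76]
```

{"fn": "apply_moves", "kwargs": {"moves": [[0, 0, -0.01, 0, 0, 0], [0, 0, -0.02, 0, 0, 0], [0, 0, -0.02, 0, 0, 0]], "grip_force": 25}}

```text
time_s: 9.62
tcp_pos: [0.5801, 0.2116, 0.0895]
eef_rot: [180.0, 0.0, 33.7]
contact_force: [0.2, -0.0, -1.5]
gripper_width: 0.0459
```

```bash
python3 st.py
```

```text
t 9.625 tcp [0.58014 0.21159 0.08952] rot [1.7995e+02 3.0000e-02 3.3730e+01] F [ 0.2  -0.01 -1.46] M [-0.068 -0.067  0.017] w 0.0459 j6 85.5
Ftool [0.16 0.12 1.46]
```

The force now equals the cap's weight, so it's fully free. Lifting clear.

{"fn": "apply_moves", "kwargs": {"moves": [[0, 0, -0.08, 0, 0, 0], [0, 0, -0.16, 0, 0, 0], [0, 0, -0.24, 0, 0, 0], [0, 0, -0.32, 0, 0, 0], [0, 0, -0.4, 0, 0, 0], [0, 0, -0.42, 0, 0, 0], [0, 0, -0.42, 0, 0, 0]]}}

```text
time_s: 10.5
tcp_pos: [0.58, 0.2117, 0.1736]
eef_rot: [180.0, 0.0, 33.7]
contact_force: [-0.6, -0.2, -0.8]
gripper_width: 0.0458
```

```bash
python3 st.py; python3 -c "
from h import *
print(delta([.5377,.428,.12]),delta([.5377,.428,.12],-20.7+0))
p,d=imaging.capture('scene'); cv2.imwrite('pics/scene2.png',p)"
```

```text
t 10.5 tcp [0.58004 0.21169 0.1736 ] rot [1.7996e+02 1.0000e-02 3.3730e+01] F [-0.6  -0.24 -0.78] M [-0.093 -0.025 -0.016] w 0.0458 j6 85.5
Ftool [-0.63 -0.14  0.78]
[ 4.2460e-01 -1.0172e+00  2.6720e-01  4.0000e-04  2.0000e-04  0.0000e+00] [ 4.2460e-01 -1.0172e+00  2.6720e-01  5.0000e-04 -0.0000e+00  6.0480e-01]
```

View pics/scene2.png

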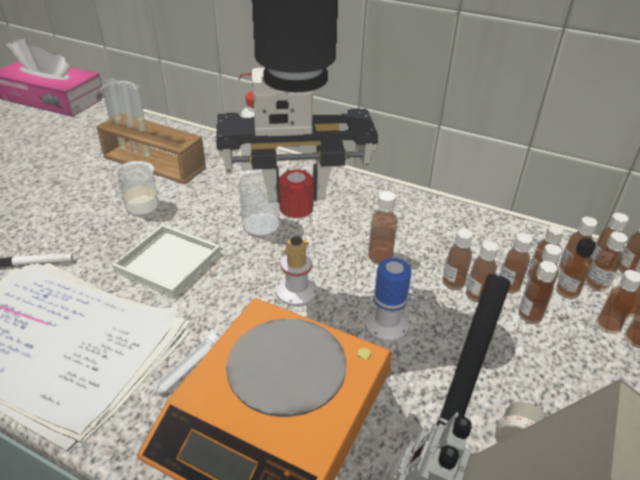

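The cap is in the gripper at (296,193), upright, and the stub is exposed at (297,252). Next, over the tray.

{"fn": "apply_moves", "kwargs": {"moves": [[0.09, -0.2, 0, 0, 0, 0.08], [0.18, -0.4, 0, 0, 0, 0.16], [0.26, -0.6, 0, 0, 0, 0.24], [0.34, -0.8, 0, 0, 0, 0.32], [0.42, -1.0, 0, 0, 0, 0.375], [0.425, -1.0, 0, 0, 0, 0.375], [0.425, -1.0, 0, 0, 0, 0.375], [0.425, -1.0, 0, 0, 0, 0.375]]}}

```text
time_s: 11.55
tcp_pos: [0.5396, 0.424, 0.1725]
eef_rot: [179.9, 0.1, -0.1]
contact_force: [-0.3, -0.5, -1.3]
gripper_width: 0.046
```

```bash
python3 st.py; python3 -c "
from h import *
print(delta([.5377,.428,.06],0),delta([.5377,.428,.026],0))"
```

```text
t 11.55 tcp [0.5396  0.42404 0.17252] rot [ 1.799e+02  6.000e-02 -5.000e-02] F [-0.25 -0.51 -1.27] M [-0.054  0.014  0.045] w 0.046 j6 35.5
Ftool [-0.25  0.51  1.27]
[-0.0089 -0.0208  0.5626  0.0011  0.0007 -0.0006] [-8.700e-03 -2.110e-02  7.326e-01  1.100e-03  7.000e-04 -6.000e-04]
```

{"fn": "apply_moves", "kwargs": {"moves": [[-0.005, -0.01, 0.15, 0.001, 0.0007, 0], [-0.009, -0.021, 0.35, 0.001, 0.0007, 0], [-0.009, -0.021, 0.5, 0.001, 0.0007, 0], [-0.009, -0.021, 0.6, 0.001, 0.0007, 0], [-0.009, -0.021, 0.66, 0.001, 0.0007, 0], [-0.009, -0.021, 0.7, 0.001, 0.0007, 0], [-0.009, -0.021, 0.7, 0.001, 0.0007, 0]]}}

```text
time_s: 12.42
tcp_pos: [0.5378, 0.4278, 0.0325]
eef_rot: [180.0, 0.0, -0.1]
contact_force: [-0.8, 0.0, -1.3]
gripper_width: 0.046
```

```bash
python3 st.py; python3 -c "
from h import *
ci=imaging.camera_info('wrist')
p,d=imaging.capture('scene'); cv2.imwrite('pics/scene3.png',p)"
```

```text
t 12.425 tcp [0.53779 0.42777 0.03254] rot [ 1.7998e+02  0.0000e+00 -6.0000e-02] F [-0.84  0.01 -1.26] M [ 0.022  0.04  -0.017] w 0.046 j6 35.2
Ftool [-0.84 -0.01  1.26]
```

View pics/scene3.png

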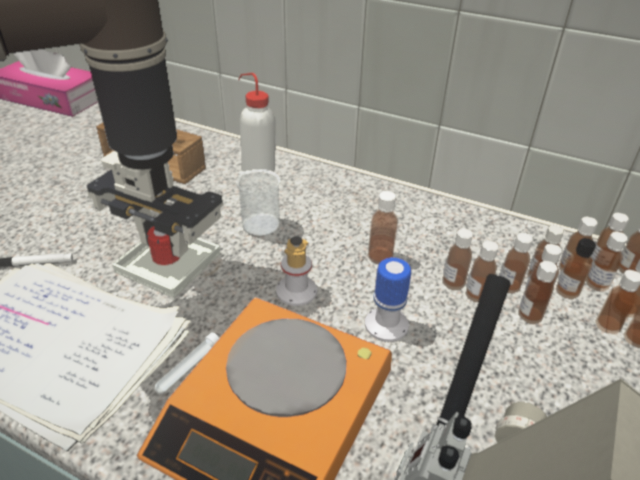

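The cap hangs over the tray's middle at about (163,248), just above the floor. I'll lower slowly until contact.

{"fn": "apply_moves", "kwargs": {"moves": [[0, 0, 0.01, 0, 0, 0], [0, 0, 0.02, 0, 0, 0], [0, 0, 0.03, 0, 0, 0], [0, 0, 0.04, 0, 0, 0], [0, 0, 0.04, 0, 0, 0]]}}

```text
time_s: 13.1
tcp_pos: [0.5379, 0.428, 0.0248]
eef_rot: [180.0, -0.0, -0.1]
contact_force: [0.5, 1.2, -1.1]
gripper_width: 0.0464
```

```bash
python3 st.py
```

```text
t 13.1 tcp [0.53785 0.42798 0.02478] rot [ 1.7999e+02 -1.0000e-02 -5.0000e-02] F [ 0.5   1.17 -1.11] M [-0.037 -0.009 -0.018] w 0.0464 j6 35.2
Ftool [ 0.5  -1.17  1.11]
```

{"fn": "apply_moves", "kwargs": {"moves": [[0, 0, 0.005, 0, 0, 0], [0, 0, 0.01, 0, 0, 0], [0, 0, 0.01, 0, 0, 0]]}}

```text
time_s: 13.48
tcp_pos: [0.5378, 0.4279, 0.0227]
eef_rot: [180.0, -0.0, -0.1]
contact_force: [0.4, 0.6, -0.7]
gripper_width: 0.0458
```

```bash
python3 st.py
```

```text
t 13.475 tcp [0.53783 0.42791 0.02268] rot [ 1.7998e+02 -1.0000e-02 -6.0000e-02] F [ 0.44  0.63 -0.7 ] M [-0.08  -0.058 -0.06 ] w 0.0458 j6 35.2
Ftool [ 0.44 -0.63  0.7 ]
```

{"fn": "apply_moves", "kwargs": {"moves": [[0, 0, 0.004, 0, 0, 0], [0, 0, 0.007, 0, 0, 0], [0, 0, 0.007, 0, 0, 0]]}}

```text
time_s: 13.85
tcp_pos: [0.5379, 0.4279, 0.0214]
eef_rot: [180.0, -0.0, -0.0]
contact_force: [0.0, 0.3, 0.4]
gripper_width: 0.046
```

```bash
python3 st.py
```

```text
t 13.85 tcp [0.53788 0.42792 0.02137] rot [ 1.7999e+02 -1.0000e-02 -5.0000e-02] F [0.   0.35 0.44] M [-0.111  0.037  0.064] w 0.046 j6 35.2
Ftool [ 0.   -0.35 -0.44]
```

Fz is starting to turn positive, so this may be first contact. I'll confirm with one more small step.

{"fn": "apply_moves", "kwargs": {"moves": [[0, 0, 0.004, 0, 0, 0], [0, 0, 0.006, 0, 0, 0], [0, 0, 0.006, 0, 0, 0]]}}

```text
time_s: 14.22
tcp_pos: [0.538, 0.428, 0.0213]
eef_rot: [-180.0, -0.0, -0.0]
contact_force: [-3.2, -2.6, 6.6]
gripper_width: 0.0458
```

```bash
python3 st.py
```

```text
t 14.225 tcp [0.53798 0.42796 0.02128] rot [-1.8e+02 -4.0e-02 -3.0e-02] F [-3.2  -2.56  6.58] M [-0.725  0.938  0.048] w 0.0458 j6 35.2
Ftool [-3.19  2.56 -6.59]
```

In contact with the floor (6.6 N). I'll relax, then open only partly so the finger backs stay inside the walls.

{"fn": "apply_moves", "kwargs": {"moves": [[0, 0, 0, 0, 0, 0], [0, 0, 0, 0, 0, 0]]}}

```text
time_s: 14.48
tcp_pos: [0.5381, 0.428, 0.0213]
eef_rot: [-180.0, -0.1, -0.0]
contact_force: [0.1, -0.8, 1.2]
gripper_width: 0.0458
```

{"fn": "apply_moves", "kwargs": {"moves": [[0, 0, -0.001, 0, 0, 0], [0, 0, -0.001, 0, 0, 0], [0, 0, -0.001, 0, 0, 0], [0, 0, -0.001, 0, 0, 0], [0, 0, -0.001, 0, 0, 0]], "hand": -0.4}}

```text
time_s: 15.1
tcp_pos: [0.5381, 0.4281, 0.0215]
eef_rot: [-180.0, -0.1, -0.0]
contact_force: [-0.5, -0.0, 0.2]
gripper_width: 0.0614
```

{"fn": "apply_moves", "kwargs": {"moves": [[0, 0, -0.05, 0, 0, 0], [0, 0, -0.12, 0, 0, 0], [0, 0, -0.25, 0, 0, 0], [0, 0, -0.4, 0, 0, 0], [0, 0, -0.6, 0, 0, 0], [0, 0, -0.8, 0, 0, 0], [0, 0, -0.8, 0, 0, 0]]}}

```text
time_s: 15.98
tcp_pos: [0.5396, 0.4296, 0.1874]
eef_rot: [-179.6, -0.4, -0.0]
contact_force: [0.6, 0.4, 0.1]
gripper_width: 0.061
```

```bash
python3 st.py
python3 - <<'E'
from h import *
ci=imaging.camera_info('wrist'); p,d=imaging.capture('wrist'); cv2.imwrite('pics/wrist4.png',p)
W=cloud('wrist',d,ci); z=W[...,2]
m=(z>.046)&(z<.062)&(abs(W[...,0]-.538)<.06)&(abs(W[...,1]-.428)<.06)
q=W[m]; print(q.min(0),q.max(0),(q.min(0)+q.max(0))/2,np.median(q,0))
A=np.c_[q[:,:2],np.ones(len(q))]; print(np.linalg.lstsq(A,q[:,2],rcond=None)[0])
p,d=imaging.capture('scene'); cv2.imwrite('pics/scene4.png',p)
E
```

```text
t 15.975 tcp [0.53961 0.42963 0.1874 ] rot [-179.63   -0.39   -0.  ] F [0.57 0.4  0.14] M [-0.034 -0.001 -0.014] w 0.061 j6 35.2
Ftool [ 0.57 -0.4  -0.14]
[0.51644652 0.4046672  0.04620808] [0.5612183  0.4504386  0.05660752] [0.53883241 0.4275529  0.0514078 ] [0.54016762 0.42801891 0.05422195]
[-0.02876295 -0.00140858  0.07006471]
```

View pics/wrist4.png

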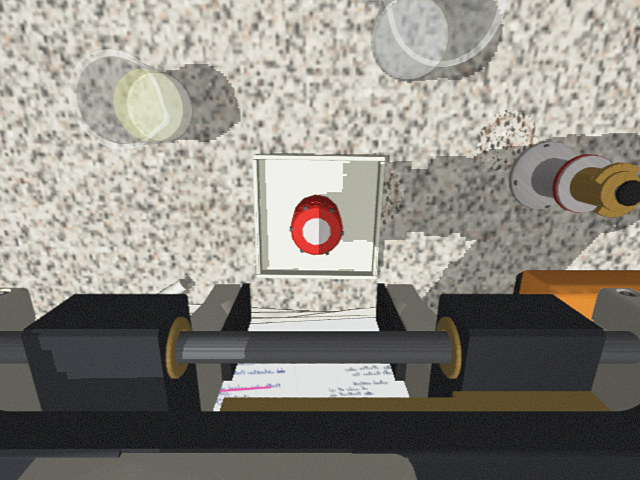

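View pics/scene4.png

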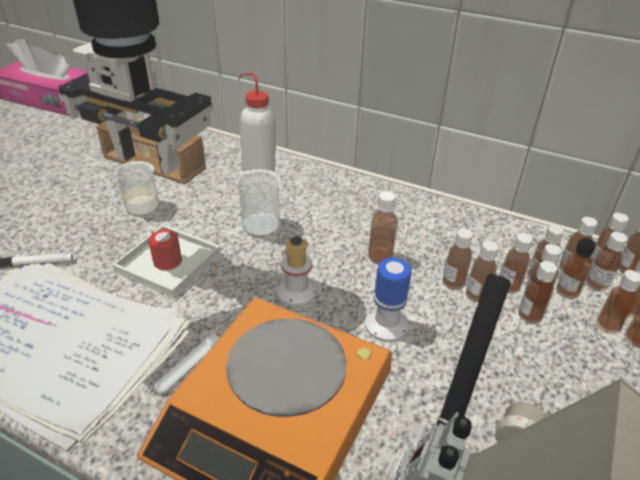

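The cap stands upright in the middle of the tray: wrist image (316,230), scene image (165,248), top at z of about 0.054 m, centre (0.539, 0.428). The gripper is clear above it and the other objects haven't moved, so I'm handing in.

```bash
python3 -c "
from plant import r
print(r.close_job())"
```

```text
the job is handed in; nothing more can be done
None
```

I unscrewed the red cap, lifted it off and set it upright in the middle of the white tray. I released it and handed the job in at about 16 s of the 64 s; no verdict is given.

- **Turning:** I centred the grip with two light test grips, then turned clockwise about 5° at a time at 18 N. Pictures compared over one early step showed no slip.
- **Coming free:** A first upward force at about 25° was not release. A 1 mm test lift met −3.6 N, so I kept turning. At about 35° the force stayed at +4–6 N and the cap had risen 2.6 mm. I stopped there, well short of the hard stop, and a small lift then showed roughly only the cap's weight.
- **Set-down:** Contact with the tray floor read about 7 N at the end of the last lowering step. I opened the fingers only part way so they stayed inside the walls.
- **Last checks:**
  - The cap is within about 1 mm of the tray centre in x and y.
  - Its top is at z ≈ 0.054 m, which matches a 50 mm cap on the 4 mm floor.
  - A plane fitted to the cap's visible surface tilts 0.03 rad. That fit took in some of the side, so it is only a rough bound.
  - By eye, the blue-capped pillar, bottle and beaker look unmoved in the last scene picture.

One disagreement: the cameras placed the cap's axis 1–2 mm apart in x (0.577 to 0.579 m). The test grips settled it at about 0.579 m.

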